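# Set the inspection slide to its mark and lock it

## Robot

A 6-joint arm with a two-finger parallel gripper is mounted at the origin on a cart in front of the work surface, level with it; the furniture and walls round the work are solid. World frame = base frame: x ahead of the robot, y to its left, z up, the work surface at z = 0. Lengths are in m, angles in rad, forces in N, time in s.
With the tool pointing down it reaches from about 0.375 to 0.9 m from the base axis. Payload 3.1 kg.
Tool frame: the origin (TCP) lies at the very end of the fingers, on their centre line; the grasp point (between the pads) lies 19 mm behind it (robot.tcp_to_grasp is the z of the grasp point in the tool frame, in m); z points along the fingers, y is the line along which they close (so a half turn about z gives the same grasp; the last joint's range is limited). The gripper opens to 87 mm and grips with 3 to 60 N. Pads are 19 mm wide; open, the fingers measure 117 mm over their backs; the gripper's body (75 mm by 190 mm) begins 51 mm behind the grasp point.
Start: joints at [-1.379, 0.527, 1.433, -0, 1.181, -0.178], TCP at [0.226, -0.582, 0.223] pointing down, gripper open.
Joint ranges: [-3.08, 3.08], [-0.75, 2.2], [0.22, 2.44], [-1.43, 4.57], [0, 2.65], [-2.85, 2.85]. Speed limits (rad/s): [2.79, 2.79, 3.14, 3.14, 3.14, 3.14].

## Interface

Orientations are given as a unit quaternion [w, x, y, z].
In Python, from bench import telemetry, viewer, workorder, robot gives the robot as it stands.
- The arm moves only by the tool jog_arm, never from a script. Its argument "plan" is a list of rows, each an object of numbers: "jaw": the finger opening in cm, from 0 to 8.7; "x", "y", "z": the shift along the tool's x, y, z in cm; "ax", "ay", "az": the turn, a rotation vector about the tool's x, y, z in degrees. In form: [{"jaw": .., "x": .., "y": .., "z": .., "ax": .., "ay": .., "az": ..}, ...]. A call has 1 to 12 rows; each row is the pose to reach, as a shift and turn from the pose commanded when the call began, along the tool's axes at that moment; what a row does not reach only later rows make up. A row lasts 1/8 s, in which the tool goes at most 62.5 mm and 10.7 degrees, less where a joint would pass 70% of its speed; a pose out of reach is approached as far as the arm can. A call with a gripper value outside its range is refused whole. The fingers move at their own pace and stop on an object; "force" is the grip in N (left out, the last holds). Time passes only in rows, so rows that repeat a pose let the fingers close. It gives the time, the measured TCP pose, the force, the opening and the grip force at its end, in the units of the state.
- telemetry.read_state(): the state, without advancing time (a new reading comes with each control period).
- viewer.camera(name): name is "side" or "top"; returns a dict with "pixels" (420x560x3 uint8, red, green, blue), "K" (3x3 intrinsics, pixels), "k1" (the pictures are not rectified: a ray, as slopes to the right and down, at radius r is drawn at 1 + k1 r^2 times it, then the intrinsics apply), "position" and "attitude" of the camera in the world. Camera axes: x right, y up, looking along -z (the intrinsics and any distortion apply to the point x, -y, -z); pixel columns grow to the right and rows downward; lengths in m; the calibration is good to about 2 mm. A picture is of the moment at which its call begins. There is no depth.
- workorder.job_done(): hands the job in; it is judged then, once.
The state is a dict: "time": time; "joint_pos": joint angles; "dq": joint speeds; "effort": joint torques, N m; "tool_pos": TCP position; "tool_rot": TCP orientation; "ft_force": force on the tool from outside, world axes, zero at the start; "ft_torque": the same for the moment, N m; "gripper_width": finger opening in m; "gripper_force": force on a finger pad.
Only numpy, scipy, OpenCV 4.12 (cv2) and the standard library are available. Lean on these libraries where they do the work, as an engineer would, in place of code of your own. Each camera call takes 0.05 s, during which the arm holds its last target. There are 200 camera calls.

## Task

Under the lamp of the small inspection slide, move the carriage by its black upright grip until its red pointer stands at the middle of the green marker on the scale (not the yellow one). Let go of the grip, then press the carriage's red locking lever fully down, with the pointer still on the green marker. Leave the loose things around the slide where they are.

Things in the scene. Friction and masses are not known exactly. Their poses are not given: they have to be found in the camera images.
- station: Inspection slide fixed to the desk: grey bed 125 x 340 mm, 18 mm high. Origin: centre of its underside. Axes: x across the slide, away from the robot; y left along it; z up; yaw up to 0.25 rad either way. End blocks 38 mm high at y = +-164 mm (x -26 to 48). Lamp posts in the rear corners (x 46 to 60, y +-148 to +-168). White scale along the front at x = -49 mm, top at z = 22 mm.
- lamp_edge (a point): Middle of the lower front edge of the white lamp, 200 mm above the desk, at station x = -10 mm. The lamp is 340 mm long (y), 20 mm thick and reaches back from here to x = +60 mm, so it overhangs the grip and the lever pad; a vertical gripper strikes it. Come from the robot's side, tool tilted 25 to 45 degrees, fingertips leading forward and down.
- carriage (a joint): Carriage position along the slide (m), positive to station +y; range -0.08 to 0.08, starts near 0 (middle). Friction 3 N plus 8 N per m/s holds it where it is left, lever up or down. Aluminium plate, station x -25 to +45 mm, 150 mm along y, top at z = 42 mm. It carries a steel bush, 22 mm diameter, top at z = 63 mm, 24 mm behind and 48 mm to the -y side of the grip.
- grip (a point): On the carriage's black upright finger grip, which is 24 mm (station x) by 16 mm (station y, the width to grip) and stands 40 mm above the carriage plate. The point is on its centre line, 70 mm above the desk: 28 mm above the plate and 12 mm below its top. At station x = 0; 45 mm to the +y side of the pointer. Axes as the station's.
- pointer (a point): Lower tip of the thin red pointer (2 mm wide) at the front middle of the carriage, 27.5 mm above the desk, just over the markers, at station x = -44.5 mm. Axes as the station's.
- green_mark: Green marker clip on the white scale, fixed there, 14 mm wide along station y. Origin: middle of its width, at scale height (22 mm above the desk), 3 mm under its top; axes as the station's. It is to the left or to the right of the pointer, changing places with the yellow one.
- yellow_mark: Yellow marker clip, like the green one; for another part, not to be used.
- lever (a joint): Red locking lever (rad), pointing to the robot: 0 = up, 30 degrees above level; 0.61 = fully down on its stop, 5 degrees below level. Starts at 0 to 0.06; stays where left (friction 0.12 N m, about 2.5 N at the pad). Hinge along station y at station x = +34 mm, 66 mm above the desk, 45 mm to the -y side of the pointer, 90 mm to the -y side of the grip.
- lever_pad (a point): Centre of the pad at the lever's end, 22 mm by 22 mm and 8 mm thick, 50 mm from the hinge; press it straight down from above. Up it is at station x = -9 mm and 91 mm above the desk; fully down at x = -16 mm and 62 mm above the desk.
- clevis_a_mid (a point): Dark fork-shaped clevis, 14 x 22 x 30 mm, loose, standing on the desk in front of the slide; point at half height. Leave alone.
- bush_c_mid (a point): Flanged steel pin, 27 mm diameter, 28 mm high, loose, standing in front of the slide; point at half height. Leave alone.
- oil_bottle_mid (a point): Small yellow oil bottle with a red nozzle, 37 mm diameter, 94 mm high, loose, standing beyond the right end of the slide; point at half height. Leave alone.

How it is judged:
By the outcome, as a careful person would: the job done as asked, in the order asked, and still so for the second after the job is handed in, with the robot touching nothing.
It also fails if it takes over 40 s, if anything falls off the work surface, if the arm or the gripper's body presses on something with over 40 N, if the wrist force passes 120 N, or if a joint passes its speed limit or range.

## Working session

There is one attempt and no reset: what is moved stays moved. The work goes in short steps, Python scripts to look and compute and a tool call to move; the robot and the scene stay as the last step left them, time stands still between calls to the robot, and variables do not carry over. Pictures are saved under pics/ and viewed, at most 10 in all, crops included, and the job is handed in when it is done.

Besides the shell and the picture viewer there is one more tool, called after "Request:" as a command line: name --argument value ..., lists and objects as JSON in quotes. jog_arm: Moves the arm, as the interface text tells. Its arguments: {"type":"object","properties":{"plan":{"type":"array"},"force":{"type":"number"}},"required":["plan"]}

```bash
ls; mkdir -p pics; python3 - <<'E'
from bench import telemetry, viewer, workorder, robot
import cv2
for n in("side","top"):
    c=viewer.camera(n); cv2.imwrite(f"pics/{n}0.png",cv2.cvtColor(c["pixels"],cv2.COLOR_RGB2BGR))
    print(n,c["K"],c["k1"],c["position"],c["attitude"])
print(telemetry.read_state()); print([a for a in dir(robot) if a[0]!='_'])
E
```

```text
pics
side [[480.67649864   0.         282.01642435]
 [  0.         480.67649864 212.81879308]
 [  0.           0.           1.        ]] 0.0286477717012458 [-0.01583291  0.88198974  0.60541998] [-0.22767123 -0.14852719  0.53204075  0.80189658]
top [[545.85760258   0.         279.8874828 ]
 [  0.         545.85760258 212.64056624]
 [  0.           0.           1.        ]] -0.1935037309754342 [ 0.33107633 -0.01790484  1.35326401] [ 0.70670099  0.0566091  -0.07621298 -0.7011139 ]
{'time': 0.1, 'joint_pos': array([-1.37848301e+00,  5.28400181e-01,  1.43376400e+00,  4.66188165e-06,
        1.18139513e+00, -1.78504372e-01]), 'dq': array([-0.00069283, -0.00201514, -0.00273186,  0.00180329, -0.00049484,
        0.00050672]), 'effort': array([ 1.75202069e-05, -4.40985346e+01, -1.77150714e+01,  6.35750033e-02,
        5.34232333e-02, -5.05066657e-05]), 'tool_pos': array([ 0.22638527, -0.58185755,  0.22165614]), 'tool_rot': array([-9.83323143e-04,  9.82860652e-01,  1.84347423e-01, -4.63381474e-06]), 'ft_force': array([ 0.63107496, -0.45546316,  0.43335837]), 'ft_torque': array([ 0.01589505, -0.02945767, -0.00011936]), 'gripper_force': 0.0, 'gripper_width': 0.08677918079722784}
['PlanningError', 'tcp_to_grasp']
```

View pics/side0.png

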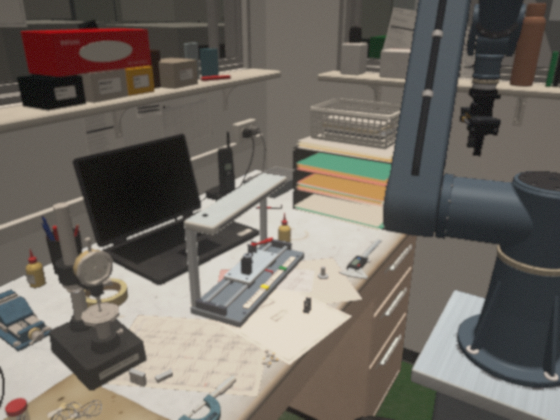

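View pics/top0.png

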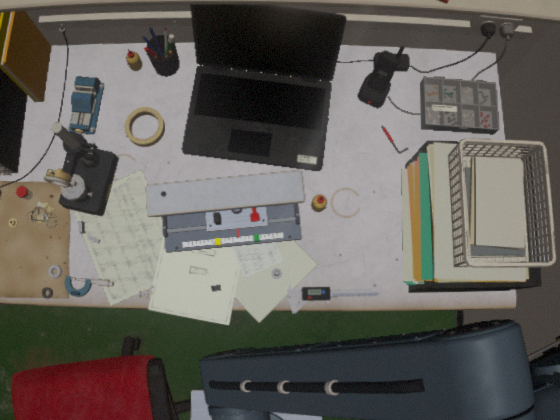

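The side view shows the slide at about (250,280) under the lamp. The top view shows it at about (230,225), with yellow near (218,241), green near (257,238) and the arm clear of it. I'll enlarge both.

```bash
python3 - <<'E'
import cv2
a=cv2.imread("pics/top0.png")[165:300,140:320]; cv2.imwrite("pics/topc.png",cv2.resize(a,None,fx=4.4,fy=4.4,interpolation=cv2.INTER_CUBIC))
a=cv2.imread("pics/side0.png")[210:330,185:345]; cv2.imwrite("pics/sidec.png",cv2.resize(a,None,fx=5,fy=5,interpolation=cv2.INTER_CUBIC))
E
```

```text
(no output)
```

View pics/topc.png

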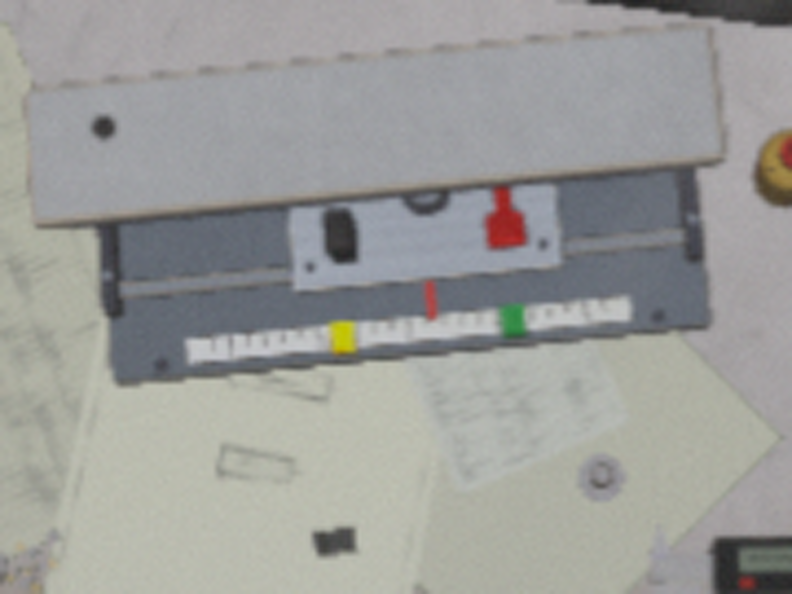

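View pics/sidec.png

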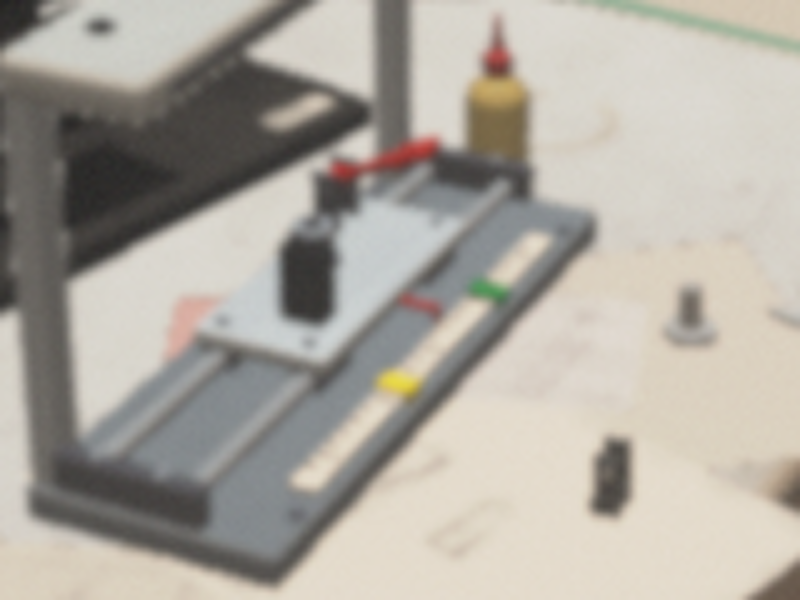

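The top crop shows yellow (343,337), green (513,320), the pointer tip (432,318), grip top about (338,222) and pad about (506,232). The side crop shows yellow (400,384), green (489,291), the pointer tip (438,311), grip top about (308,231) and pad about (432,150). Green is on the lever (right) side, so the carriage goes toward −y.

```bash
cat > h.py <<'E'
from bench import telemetry, viewer, workorder, robot
import numpy as np, cv2
from scipy.spatial.transform import Rotation as R
from scipy.optimize import least_squares
def Rq(q): return R.from_quat(np.r_[q[1:],q[0]])
def proj(c,P):
    p=Rq(c["attitude"]).inv().apply(np.atleast_2d(P)-c["position"])
    s=np.c_[p[:,0]/-p[:,2],-p[:,1]/-p[:,2]]; s=s*(1+c["k1"]*(s**2).sum(1,keepdims=True))
    return s*c["K"][0,0]+c["K"][:2,2]
def tri(cs,uvs,x0=(.55,0,.05)):
    f=lambda x:np.concatenate([proj(c,x)[0]-u for c,u in zip(cs,uvs)])
    r=least_squares(f,x0); return r.x,np.abs(r.fun).max()
E
cat > m.py <<'E'
from h import *
T=viewer.camera("top");S=viewer.camera("side")
t=lambda u,v:np.array([140+(u+.5)/4.4-.5,165+(v+.5)/4.4-.5]); s=lambda u,v:np.array([185+(u+.5)/5-.5,210+(v+.5)/5-.5])
pts=dict(yellow=(t(343,337),s(400,384)),green=(t(513,320),s(489,291)),pointer=(t(432,318),s(438,311)),griptop=(t(338,222),s(308,231)),pad=(t(506,232),s(432,150)),
 fl=(t(117,383),s(277,565)),fr=(t(708,326),s(596,218)),lampfl=(t(36,225),s(142,112)),clevis=(t(334,542),s(611,477)),bush=(t(601,476),s(690,318)))
for k,v in pts.items():
    x,e=tri([T,S],v); print(k,x.round(4),round(e,2))
def pred(p):
    x,y,w,q,g,yl=p[:6]; loc=dict(yellow=(-.049,yl,.025),green=(-.049,g,.025),pointer=(-.0445,q,.0275),griptop=(0,q+.045,.082),fl=(-.0625,.17,.018),fr=(-.0625,-.17,.018),pad=(-.010,q-.045,.094),lampfl=(-.010,.17,.20))
    rot=R.from_euler('z',w); return {k:rot.apply(v)+[x,y,0] for k,v in loc.items()}
def f(p):
    d=pred(p); o=[]
    for i,c in enumerate((T,S)):
        off=p[6+2*i:8+2*i]
        o+=[(proj(c,P)[0]+off-pts[k][i]) for k,P in d.items()]
    return np.concatenate(o+[p[6:]*.7])
r=least_squares(f,[.55,0,0,0,-.04,.04,0,0,0,0],loss='soft_l1')
print("x,y,yaw,q,green,yellow,offs",r.x.round(4)); print(r.fun[:-4].reshape(2,-1,2).round(1).tolist())
E
python3 m.py
```

```text
yellow [0.5104 0.0979 0.0242] 0.39
green [0.521  0.0032 0.0239] 0.42
pointer [0.5208 0.0482 0.0346] 0.11
griptop [0.5627 0.0959 0.0874] 0.95
pad [0.556  0.0051 0.0928] 1.63
fl [0.485  0.2263 0.0135] 0.04
fr [ 0.5208 -0.106   0.0152] 0.02
lampfl [0.5384 0.2333 0.2082] 0.51
clevis [0.3976 0.1015 0.016 ] 0.02
bush [ 0.4356 -0.0467  0.0104] 0.29
x,y,yaw,q,green,yellow,offs [ 0.5642  0.0667  0.1003 -0.0155 -0.059   0.036  -0.3989 -0.3179  0.4873
  0.1386]
[[[-0.1, -0.6], [-0.2, -0.1], [0.4, -0.1], [0.2, 1.6], [-2.0, -0.5], [0.8, 0.3], [0.2, -0.8], [-0.0, 1.4]], [[-0.4, -0.5], [-0.0, -0.4], [0.5, 2.4], [0.1, 2.2], [-0.6, -0.9], [1.6, -1.0], [-2.7, -1.0], [0.2, 4.2]]]
```

```bash
cat >> h.py <<'E'
ST=np.array([.5642,.0667]); YAW=.1003
def ori(tilt,yaw=YAW):
    t=np.radians(tilt); M=np.c_[[np.cos(t),0,np.sin(t)],[0,-1,0],[np.sin(t),0,-np.cos(t)]]
    return R.from_euler('z',yaw)*R.from_matrix(M)
def st2w(p): return R.from_euler('z',YAW).apply(p)+[*ST,0]
def rows(targets,cur=None):
    s=telemetry.read_state(); p,r=(s["tool_pos"],Rq(s["tool_rot"])) if cur is None else cur
    for P,O in targets:
        d=r.inv().apply(np.array(P)-p)*100; a=np.degrees((r.inv()*(O or r)).as_rotvec())
        print("xyz",d.round(2),"a",a.round(1))
E
python3 -c "
from h import *
G=np.array([.5618,.096,.074]);z=ori(35).apply([0,0,1])
print(G+z*.019, G-z*.071)
rows([((.33,-.3,.28),None),((.42,0,.26),None),((.44,.06,.2),ori(15)),(G-z*.081,ori(35))])"
```

```text
[0.57264318 0.09709123 0.05843611] [0.52128074 0.09192224 0.1321598 ]
xyz [ 19.88 -22.54  -5.77] a [0. 0. 0.]
xyz [ 39.14 -47.24  -3.73] a [0. 0. 0.]
xyz [ 43.17 -52.1    2.27] a [-2.1 14.9 15.4]
xyz [ 51.35 -52.27   8.24] a [-4.8 34.8 15. ]
```

Request:
jog_arm --plan '[{"jaw": 4.5,"x": 19.9,"y": -22.5,"z": -5.8},{"jaw": 4.5,"x": 19.9,"y": -22.5,"z": -5.8},{"jaw": 4.5,"x": 19.9,"y": -22.5,"z": -5.8},{"jaw": 4.5,"x": 19.9,"y": -22.5,"z": -5.8},{"jaw": 4.5,"x": 19.9,"y": -22.5,"z": -5.8},{"jaw": 4.5,"x": 39.1,"y": -47.2,"z": -3.7},{"jaw": 4.5,"x": 39.1,"y": -47.2,"z": -3.7},{"jaw": 4.5,"x": 39.1,"y": -47.2,"z": -3.7},{"jaw": 4.5,"x": 39.1,"y": -47.2,"z": -3.7},{"jaw": 4.5,"x": 39.1,"y": -47.2,"z": -3.7},{"jaw": 4.5,"x": 39.1,"y": -47.2,"z": -3.7},{"jaw": 4.5,"x": 39.1,"y": -47.2,"z": -3.7}]'

```text
validation failed for argument at $.pl...
```

```bash
python3 -c "
from h import *
G=np.array([.5618,.096,.074]);z=ori(35).apply([0,0,1])
print(telemetry.read_state()['tool_pos'])
rows([((.44,.06,.2),ori(15)),(G-z*.071,ori(35))])"
```

```text
[ 0.2264231  -0.5820566   0.22192292]
xyz [ 43.17 -52.1    2.27] a [-2.1 14.9 15.4]
xyz [ 51.9  -52.12   9.06] a [-4.8 34.8 15. ]
```

Request:
jog_arm --plan '[{"jaw": 4.5,"x": 19.9,"y": -22.5,"z": -5.8,"ax": 0,"ay": 0,"az": 0},{"jaw": 4.5,"x": 19.9,"y": -22.5,"z": -5.8,"ax": 0,"ay": 0,"az": 0},{"jaw": 4.5,"x": 19.9,"y": -22.5,"z": -5.8,"ax": 0,"ay": 0,"az": 0},{"jaw": 4.5,"x": 19.9,"y": -22.5,"z": -5.8,"ax": 0,"ay": 0,"az": 0},{"jaw": 4.5,"x": 19.9,"y": -22.5,"z": -5.8,"ax": 0,"ay": 0,"az": 0},{"jaw": 4.5,"x": 39.1,"y": -47.2,"z": -3.7,"ax": 0,"ay": 0,"az": 0},{"jaw": 4.5,"x": 39.1,"y": -47.2,"z": -3.7,"ax": 0,"ay": 0,"az": 0},{"jaw": 4.5,"x": 39.1,"y": -47.2,"z": -3.7,"ax": 0,"ay": 0,"az": 0},{"jaw": 4.5,"x": 39.1,"y": -47.2,"z": -3.7,"ax": 0,"ay": 0,"az": 0},{"jaw": 4.5,"x": 39.1,"y": -47.2,"z": -3.7,"ax": 0,"ay": 0,"az": 0},{"jaw": 4.5,"x": 39.1,"y": -47.2,"z": -3.7,"ax": 0,"ay": 0,"az": 0},{"jaw": 4.5,"x": 39.1,"y": -47.2,"z": -3.7,"ax": 0,"ay": 0,"az": 0}]'

```text
time: 1.7
tool_pos: [0.4198, -0.0009, 0.2595]
tool_rot: [0.0, 0.983, 0.185, -0.0]
ft_force: [0.2, -1.4, 0.3]
gripper_width: 0.045
gripper_force: 0.0
```

```bash
python3 -c "
from h import *
G=np.array([.5618,.096,.074]);z=ori(35).apply([0,0,1])
rows([((.44,.06,.2),ori(15)),(G-z*.071,ori(35))])"
```

```text
xyz [ 4.1  -4.94  5.95] a [-2.  14.9 15.5]
xyz [12.83 -4.96 12.73] a [-4.7 34.8 15.1]
```

Request:
jog_arm --plan '[{"jaw": 4.5,"x": 4.1,"y": -4.9,"z": 6,"ax": -2,"ay": 15,"az": 15.5},{"jaw": 4.5,"x": 4.1,"y": -4.9,"z": 6,"ax": -2,"ay": 15,"az": 15.5},{"jaw": 4.5,"x": 4.1,"y": -4.9,"z": 6,"ax": -2,"ay": 15,"az": 15.5},{"jaw": 4.5,"x": 12.8,"y": -5,"z": 12.7,"ax": -4.7,"ay": 34.8,"az": 15.1},{"jaw": 4.5,"x": 12.8,"y": -5,"z": 12.7,"ax": -4.7,"ay": 34.8,"az": 15.1},{"jaw": 4.5,"x": 12.8,"y": -5,"z": 12.7,"ax": -4.7,"ay": 34.8,"az": 15.1},{"jaw": 4.5,"x": 12.8,"y": -5,"z": 12.7,"ax": -4.7,"ay": 34.8,"az": 15.1}]'

```text
time: 2.58
tool_pos: [0.5058, 0.125, 0.1667]
tool_rot: [-0.085, 0.96, 0.072, 0.258]
ft_force: [0.6, 0.9, -0.7]
gripper_width: 0.0451
gripper_force: 0.0
```

```bash
python3 - <<'E'
from h import *
G=np.array([.5618,.096,.074]);z=ori(35).apply([0,0,1])
rows([(G+z*.019,ori(35))])
a=viewer.camera("top")["pixels"][165:300,140:320,::-1];b=viewer.camera("side")["pixels"][200:320,185:345,::-1]
f=lambda i,w,h:cv2.resize(i,(w,h),interpolation=cv2.INTER_CUBIC)
cv2.imwrite("pics/p1.png",np.hstack([f(a,400,300),f(b,400,300)]))
E
```

```text
xyz [-0.03  5.31 11.89] a [-8.7  4.5  0.1]
```

View pics/p1.png

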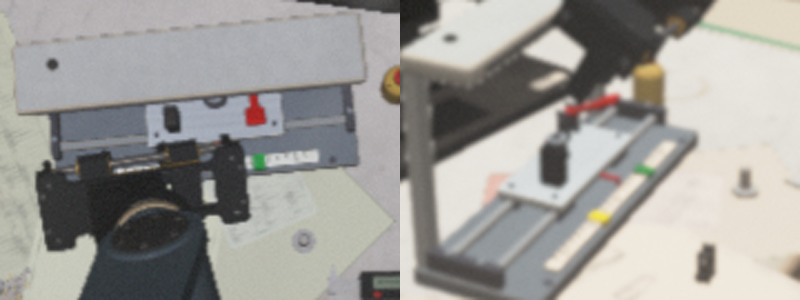

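Top: gripper in front of and left of the grip, fingers near (95,160)/(183,152), grip at (172,118). Side: gripper still high and clear. The pose was not fully reached, so I'll finish to the standoff.

```bash
python3 - <<'E'
from h import *
G=np.array([.5618,.096,.074]);z=ori(35).apply([0,0,1])
s=telemetry.read_state();print(s['joint_pos'],s['dq'],s['tool_pos'])
rows([(G-z*.071,ori(35))])
E
```

```text
[-0.13376236  0.39573255  2.16459641  1.22889822  0.28228623  0.14016606] [ 0.00749114 -0.01711666  0.00864056 -0.18470526 -0.01010433  0.1852874 ] [0.50479469 0.12495711 0.16587964]
xyz [-0.59  3.95  3.01] a [-8.7  4.7 -0. ]
```

```bash
python3 - <<'E'
from h import *
G=np.array([.5568,.0955,.074]);z=ori(27).apply([0,0,1])
rows([(G-z*.071+[0,0,.02],ori(27)),(G-z*.071,ori(27))])
E
```

```text
xyz [0.98 3.66 1.04] a [-8.7 -3.3  0.6]
xyz [-0.03  3.91  2.75] a [-8.7 -3.3  0.6]
```

Request:
jog_arm --plan '[{"jaw": 4.5,"x": 1,"y": 3.7,"z": 1,"ax": -8.7,"ay": -3.3,"az": 0.6},{"jaw": 4.5,"x": 1,"y": 3.7,"z": 1,"ax": -8.7,"ay": -3.3,"az": 0.6},{"jaw": 4.5,"x": 1,"y": 3.7,"z": 1,"ax": -8.7,"ay": -3.3,"az": 0.6},{"jaw": 4.5,"x": 1,"y": 3.7,"z": 1,"ax": -8.7,"ay": -3.3,"az": 0.6},{"jaw": 4.5,"x": 1,"y": 3.7,"z": 1,"ax": -8.7,"ay": -3.3,"az": 0.6},{"jaw": 4.5,"x": 1,"y": 3.7,"z": 1,"ax": -8.7,"ay": -3.3,"az": 0.6},{"jaw": 4.5,"x": 1,"y": 3.7,"z": 1,"ax": -8.7,"ay": -3.3,"az": 0.6},{"jaw": 4.5,"x": 1,"y": 3.7,"z": 1,"ax": -8.7,"ay": -3.3,"az": 0.6}]'

```text
time: 3.68
tool_pos: [0.5215, 0.0932, 0.1567]
tool_rot: [-0.011, 0.972, 0.049, 0.231]
ft_force: [0.2, -0.0, -0.4]
gripper_width: 0.045
gripper_force: 0.0
```

```bash
python3 - <<'E'
from h import *
G=np.array([.5568,.0955,.074]);z=ori(27).apply([0,0,1])
s=telemetry.read_state();print(s['joint_pos'],s['tool_pos'],s['tool_rot'])
rows([(G-z*.071,ori(27)),(G+z*.019,ori(27))])
E
```

```text
[-0.08227224  0.41388744  2.09275009  0.43745498  0.19266509  0.97635124] [0.52154966 0.09323247 0.15671565] [-0.01122872  0.9716656   0.04904614  0.23094232]
xyz [-0.6   0.13  1.88] a [0.  0.3 0. ]
xyz [-0.56  0.12 10.88] a [0.  0.3 0. ]
```

```bash
cat > kin.py <<'E'
from h import *
D=[([-1.37848,.5284,1.433764,0,1.181395,-.178504],[.226385,-.581858,.221656]),
([-.13376,.39573,2.164596,1.228898,.282286,.140166],[.504795,.124957,.16588]),
([-.08227,.413887,2.09275,.437455,.192665,.976351],[.52155,.093232,.156716])]
def fk(q,k):
    L1,L2,h,Dt,d,a=k; f=q[1]+q[2]
    p=np.array([L1*np.sin(q[1])+L2*np.sin(f)+a*np.cos(f),d,h+L1*np.cos(q[1])+L2*np.cos(f)-a*np.sin(f)])
    z1=R.from_euler('z',q[0]); O=z1*R.from_euler('YZYZ'[:3],[f,q[3],q[4]])*R.from_euler('z',q[5])
    return z1.apply(p)+O.apply([0,0,Dt]),O
r=least_squares(lambda k:np.concatenate([fk(q,k)[0]-p for q,p in D]+[1e-4*k]),[.4,.4,.3,.25,.1,0]); K=r.x
LO=[-3.08,-.75,.22,-1.43,0,-2.85];HI=[3.08,2.2,2.44,4.57,2.65,2.85]
def ik(P,O,q0):
    f=lambda q:np.r_[(fk(q,K)[0]-P)*10,(fk(q,K)[1].inv()*O).as_rotvec()]
    return least_squares(f,np.clip(q0,np.array(LO)+1e-3,np.array(HI)-1e-3),bounds=(LO,HI))
if __name__=="__main__":
    print(K.round(4),np.abs(r.fun[:9]).max())
    s=telemetry.read_state();print(fk(s['joint_pos'],K)[1].as_quat().round(3),s['tool_rot'])
    q0=s['joint_pos']
    for t in (27,32,37):
        z=ori(t).apply([0,0,1]);G=np.array([.5568,.0955,.074])
        for nm,P in (("stand",G-z*.071),("grasp",G+z*.019),("slid",G+z*.019+st2w([0,-.0435,0])-st2w([0,0,0])),("press",st2w([-.016,-.104,.066]))):
            b=ik(P,ori(t),q0);print(t,nm,b.x.round(2),np.abs(b.fun).max().round(4))
E
python3 kin.py
```

```text
[0.588  0.3917 0.2742 0.3055 0.111  0.1141] 5.210388035192803e-07
[0.652 0.722 0.171 0.155] [-0.01122872  0.9716656   0.04904614  0.23094232]
27 stand [-0.09  0.46  2.11  0.66  0.14  2.32] 0.0
27 grasp [-0.07  0.67  2.05  2.15  0.09  0.84] 0.0
27 slid [-0.17  0.67  2.06  1.92  0.13  0.98] 0.0
27 press [-0.39  0.65  2.08  1.6   0.21  1.09] 0.0
32 stand [-0.1   0.49  2.19  2.23  0.13  0.74] 0.0
32 grasp [-0.08  0.7   2.11  2.73  0.24  0.25] 0.0
32 slid [-0.18  0.7   2.11  2.52  0.26  0.36] 0.0
32 press [-0.42  0.68  2.14  2.13  0.31  0.54] 0.0
37 stand [-0.12  0.53  2.27  2.71  0.32  0.23] 0.0
37 grasp [-0.09  0.73  2.17  2.86  0.41  0.11] 0.0
37 slid [-0.2   0.74  2.17  2.7   0.43  0.17] 0.0
37 press [-0.45  0.72  2.2   2.37  0.47  0.26] 0.0
```

```bash
python3 - <<'E'
import re
s=open('kin.py').read()
s=s.replace("R.from_euler('z',q[5])","R.from_euler('z',q[5]+OFF)").replace("LO=[","s_=telemetry.read_state(); OFF=(fk(s_['joint_pos'],K)[1].inv()*Rq(s_['tool_rot'])).as_rotvec()[2]\nLO=[").replace("D=[(","OFF=0\nD=[(",1)
open('kin.py','w').write(s)
E
sed -i 's/print(K.round/print(OFF,K.round/' kin.py; python3 kin.py
```

```text
1.5707963267948963 [0.588  0.3917 0.2742 0.3055 0.111  0.1141] 5.210388035192803e-07
[ 0.972  0.049  0.231 -0.011] [-0.01122872  0.9716656   0.04904614  0.23094232]
27 stand [-0.09  0.46  2.11  0.66  0.14  0.75] 0.0
27 grasp [-0.07  0.67  2.05  2.15  0.09 -0.73] 0.0
27 slid [-0.17  0.67  2.06  1.92  0.13 -0.59] 0.0
27 press [-0.39  0.65  2.08  1.6   0.21 -0.48] 0.0
32 stand [-0.1   0.49  2.19  2.23  0.13 -0.83] 0.0
32 grasp [-0.08  0.7   2.11  2.73  0.24 -1.32] 0.0
32 slid [-0.18  0.7   2.11  2.52  0.26 -1.21] 0.0
32 press [-0.42  0.68  2.14  2.13  0.31 -1.03] 0.0
37 stand [-0.12  0.53  2.27  2.71  0.32 -1.34] 0.0
37 grasp [-0.09  0.73  2.17  2.86  0.41 -1.46] 0.0
37 slid [-0.2   0.74  2.17  2.7   0.43 -1.4 ] 0.0
37 press [-0.45  0.72  2.2   2.37  0.47 -1.31] 0.0
```

```bash
python3 - <<'E'
from h import *
G=np.array([.5588,.0957,.074]);z=ori(35).apply([0,0,1])
rows([(G-z*.071,ori(35))])
E
```

```text
xyz [-1.41  0.13  2.04] a [0.  8.3 0. ]
```

Request:
jog_arm --plan '[{"jaw": 4.5,"x": -1.4,"y": 0.1,"z": 2,"ax": 0,"ay": 8.3,"az": 0},{"jaw": 4.5,"x": -1.4,"y": 0.1,"z": 2,"ax": 0,"ay": 8.3,"az": 0},{"jaw": 4.5,"x": -1.4,"y": 0.1,"z": 2,"ax": 0,"ay": 8.3,"az": 0},{"jaw": 4.5,"x": -1.4,"y": 0.1,"z": 2,"ax": 0,"ay": 8.3,"az": 0},{"jaw": 4.5,"x": -1.4,"y": 0.1,"z": 2,"ax": 0,"ay": 8.3,"az": 0},{"jaw": 4.5,"x": -1.4,"y": 0.1,"z": 2,"ax": 0,"ay": 8.3,"az": 0},{"jaw": 4.5,"x": -1.4,"y": 0.1,"z": 2,"ax": 0,"ay": 8.3,"az": 0},{"jaw": 4.5,"x": -1.4,"y": 0.1,"z": 2,"ax": 0,"ay": 8.3,"az": 0},{"jaw": 4.5,"x": -1.4,"y": 0.1,"z": 2,"ax": 0,"ay": 8.3,"az": 0},{"jaw": 4.5,"x": -1.4,"y": 0.1,"z": 2,"ax": 0,"ay": 8.3,"az": 0}]'

```text
time: 4.92
tool_pos: [0.5188, 0.0922, 0.1328]
tool_rot: [-0.015, 0.952, 0.049, 0.301]
ft_force: [-0.2, -0.5, 0.1]
gripper_width: 0.0452
gripper_force: 0.0
```

```bash
python3 - <<'E'
from h import *
G=np.array([.5588,.0957,.074]);z=ori(35).apply([0,0,1])
print(telemetry.read_state()['joint_pos'])
rows([(G-z*.071,ori(35)),(G+z*.019,ori(35))])
f=lambda i,w,h:cv2.resize(i,(w,h),interpolation=cv2.INTER_CUBIC)
a=viewer.camera("top")["pixels"][165:300,140:320,::-1];b=viewer.camera("side")["pixels"][200:320,185:345,::-1]
cv2.imwrite("pics/p2.png",np.hstack([f(a,400,300),f(b,400,300)]))
E
```

```text
[-0.10759865  0.50812222  2.23217146  2.60096419  0.23324551 -1.21451584]
xyz [-0.08  0.05  0.02] a [-0.  -0.1  0.1]
xyz [-0.1   0.05  9.02] a [-0.  -0.1  0.1]
```

View pics/p2.png

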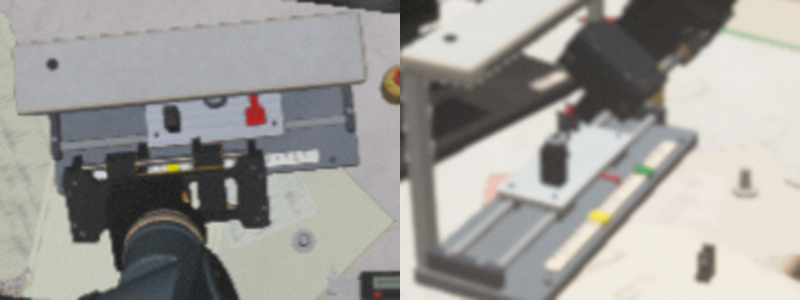

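Wrist reached the tilted pose. Top: fingers at (125,155) and (205,145) straddle the grip's line; side: gripper below and in front of the lamp, clear of it. Advance and close.

Request:
jog_arm --plan '[{"jaw": 4.5,"x": -0.1,"y": 0.05,"z": 3,"ax": 0,"ay": 0,"az": 0},{"jaw": 4.5,"x": -0.1,"y": 0.05,"z": 6,"ax": 0,"ay": 0,"az": 0},{"jaw": 4.5,"x": -0.1,"y": 0.05,"z": 8,"ax": 0,"ay": 0,"az": 0},{"jaw": 4.5,"x": -0.1,"y": 0.05,"z": 9,"ax": 0,"ay": 0,"az": 0},{"jaw": 4.5,"x": -0.1,"y": 0.05,"z": 9,"ax": 0,"ay": 0,"az": 0}]'

```text
time: 5.65
tool_pos: [0.5692, 0.0965, 0.0582]
tool_rot: [-0.015, 0.952, 0.048, 0.301]
ft_force: [0.2, -0.4, -0.0]
gripper_width: 0.045
gripper_force: 0.0
```

Request:
jog_arm --plan '[{"jaw": 3.5,"x": 0,"y": 0,"z": 0,"ax": 0,"ay": 0,"az": 0},{"jaw": 2.5,"x": 0,"y": 0,"z": 0,"ax": 0,"ay": 0,"az": 0},{"jaw": 1,"x": 0,"y": 0,"z": 0,"ax": 0,"ay": 0,"az": 0},{"jaw": 1,"x": 0,"y": 0,"z": 0,"ax": 0,"ay": 0,"az": 0},{"jaw": 1,"x": 0,"y": 0,"z": 0,"ax": 0,"ay": 0,"az": 0},{"jaw": 1,"x": 0,"y": 0,"z": 0,"ax": 0,"ay": 0,"az": 0}]' --force 15

```text
time: 6.4
tool_pos: [0.5691, 0.0967, 0.0589]
tool_rot: [-0.015, 0.952, 0.049, 0.301]
ft_force: [-1.7, 1.8, 5.0]
gripper_width: 0.0161
gripper_force: 15.0
```

```bash
python3 - <<'E'
from h import *
s=telemetry.read_state();print(s['tool_pos'],s['ft_force'],s['gripper_width'],s['gripper_force'])
rows([(s['tool_pos']+st2w([0,-.0435,0])-st2w([0,0,0]),None)])
E
```

```text
[0.56906033 0.09666908 0.05887281] [-1.65616671  1.76272741  5.01283269] 0.016060534406821987 15.006097043733462
xyz [-0.01  4.35  0.  ] a [0. 0. 0.]
```

Request:
jog_arm --plan '[{"jaw": 1,"x": 0,"y": 0.8,"z": 0,"ax": 0,"ay": 0,"az": 0},{"jaw": 1,"x": 0,"y": 1.7,"z": 0,"ax": 0,"ay": 0,"az": 0},{"jaw": 1,"x": 0,"y": 2.6,"z": 0,"ax": 0,"ay": 0,"az": 0},{"jaw": 1,"x": 0,"y": 3.5,"z": 0,"ax": 0,"ay": 0,"az": 0},{"jaw": 1,"x": 0,"y": 4.1,"z": 0,"ax": 0,"ay": 0,"az": 0},{"jaw": 1,"x": 0,"y": 4.35,"z": 0,"ax": 0,"ay": 0,"az": 0},{"jaw": 1,"x": 0,"y": 4.35,"z": 0,"ax": 0,"ay": 0,"az": 0},{"jaw": 1,"x": 0,"y": 4.35,"z": 0,"ax": 0,"ay": 0,"az": 0}]'

```text
time: 7.4
tool_pos: [0.5739, 0.0524, 0.0589]
tool_rot: [-0.015, 0.952, 0.048, 0.301]
ft_force: [-2.1, 0.8, 5.7]
gripper_width: 0.0159
gripper_force: 15.0
```

```bash
python3 - <<'E'
from h import *
f=lambda i,w,h:cv2.resize(i,(w,h),interpolation=cv2.INTER_CUBIC)
a=viewer.camera("top")["pixels"][225:255,230:270,::-1];b=viewer.camera("side")["pixels"][250:295,250:310,::-1]
cv2.imwrite("pics/p3.png",np.hstack([f(a,400,300),f(b,400,300)]))
E
```

```text
(no output)
```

View pics/p3.png

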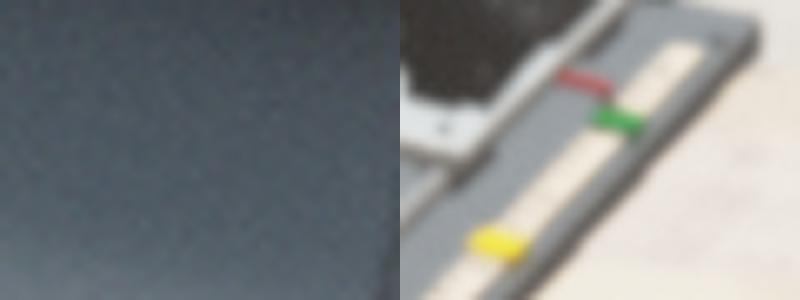

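```bash
python3 - <<'E'
from h import *
S=viewer.camera("side"); g=proj(S,st2w([-.049,-.059,.025]))[0]
c=lambda u,v:np.array([250+(u-400+.5)/6.667-.5,250+(v+.5)/6.667-.5])
print(g,c(620,119))
for q in(-.055,-.057,-.059,-.061,-.063,-.065): print(q,((proj(S,st2w([-.0445,q,.0275]))[0]-g)*6.667).round(1), "obs",(611-620,93-119))
E
```

```text
[281.88358979 267.27969506] [282.57334633 267.42410379]
-0.055 [-15.8  -3.8] obs (-9, -26)
-0.057 [-13.4  -6.3] obs (-9, -26)
-0.059 [-11.   -8.7] obs (-9, -26)
-0.061 [ -8.6 -11.1] obs (-9, -26)
-0.063 [ -6.3 -13.5] obs (-9, -26)
-0.065 [ -3.9 -15.9] obs (-9, -26)
```

The top crop shows only the arm, which hides the markers. In the side crop the pointer tip (611,93) is close to green (620,119), but the match is uncertain by a few mm. I'll release, back off and step left to see it from above.

Request:
jog_arm --plan '[{"jaw": 3,"x": 0,"y": 0,"z": 0,"ax": 0,"ay": 0,"az": 0},{"jaw": 4.5,"x": 0,"y": 0,"z": 0,"ax": 0,"ay": 0,"az": 0},{"jaw": 4.5,"x": 0,"y": 0,"z": 0,"ax": 0,"ay": 0,"az": 0},{"jaw": 4.5,"x": 0,"y": 0,"z": -3,"ax": 0,"ay": 0,"az": 0},{"jaw": 4.5,"x": 0,"y": 0,"z": -6,"ax": 0,"ay": 0,"az": 0},{"jaw": 4.5,"x": 0,"y": 0,"z": -9,"ax": 0,"ay": 0,"az": 0},{"jaw": 4.5,"x": 0,"y": -6,"z": -9,"ax": 0,"ay": 0,"az": 0},{"jaw": 4.5,"x": 0,"y": -12,"z": -9,"ax": 0,"ay": 0,"az": 0},{"jaw": 4.5,"x": 0,"y": -12,"z": -9,"ax": 0,"ay": 0,"az": 0},{"jaw": 4.5,"x": 0,"y": -12,"z": -9,"ax": 0,"ay": 0,"az": 0}]'

```text
time: 8.8
tool_pos: [0.509, 0.1696, 0.1319]
tool_rot: [-0.015, 0.952, 0.05, 0.301]
ft_force: [0.4, -0.6, 0.0]
gripper_width: 0.0448
gripper_force: 0.0
```

```bash
python3 - <<'E'
from h import *
f=lambda i,w,h:cv2.resize(i,(w,h),interpolation=cv2.INTER_CUBIC)
c=viewer.camera("top"); n=[viewer.camera("top")["pixels"].astype(float) for _ in range(6)]
a=np.mean(n,0).astype(np.uint8)[220:250,230:270,::-1]
b=viewer.camera("side")["pixels"][250:295,250:310,::-1]
cv2.imwrite("pics/p4.png",np.hstack([f(a,400,300),f(b,400,300)]))
# expected pointer tip relative to green clip top centre, crop px (x10)
g=proj(c,st2w([-.049,-.059,.025]))[0]
for q in (-.056,-.059,-.062): print(q,((proj(c,st2w([-.0445,q,.0275]))[0]-g)*10).round(1))
print(((proj(c,st2w([-.0225,-.059,.032]))[0]-g)*10).round(1))
E
```

```text
-0.056 [-13.9 -18.5]
-0.059 [ -1.8 -19.5]
-0.062 [ 10.4 -20.6]
[  -9.9 -110.7]
```

View pics/p4.png

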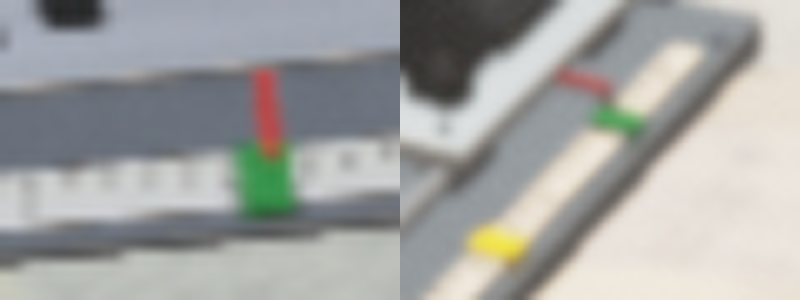

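The top half shows the pointer tip at (272,152) over the green clip, which is centred near (268,180) and spans 240–297. The tip seems 1–1.5 mm too far to −y, so I'll check with colour centroids.

```bash
python3 - <<'E'
from h import *
c=viewer.camera("top"); a=np.mean([viewer.camera("top")["pixels"].astype(float) for _ in range(8)],0)[220:250,230:270]
gr=np.clip(a[...,1]-np.maximum(a[...,0],a[...,2])-15,0,None); rd=np.clip(a[...,0]-np.maximum(a[...,1],a[...,2])-20,0,None); 
V,U=np.mgrid[220:250,230:270]
cen=lambda w:np.array([(w*U).sum(),(w*V).sum()])/w.sum()
for v in range(226,242):
    i=v-220; print(v,[(round((w[i]*U[i]).sum()/w[i].sum(),2),round(w[i].sum())) if w[i].sum()>10 else None for w in(rd,gr)])
print(cen(gr))
G0=proj(c,st2w([-.049,-.059,.025]))[0]; o=cen(gr)-G0
for x in(-.0445,-.035,-.03): print(x,(proj(c,st2w([x,-.059,.0275]))[0]+o).round(2), (proj(c,st2w([x,-.057,.0275]))[0]+o).round(2))
E
```

```text
226 [None, None]
227 [(np.float64(255.96), 130), None]
228 [(np.float64(256.05), 144), None]
229 [(np.float64(256.11), 140), None]
230 [(np.float64(256.2), 154), None]
231 [(np.float64(256.25), 158), None]
232 [(np.float64(256.47), 148), None]
233 [(np.float64(256.55), 150), None]
234 [(np.float64(256.56), 85), (np.float64(254.73), 22)]
235 [None, (np.float64(255.16), 114)]
236 [None, (np.float64(255.94), 252)]
237 [None, (np.float64(256.1), 258)]
238 [None, (np.float64(256.2), 259)]
239 [None, (np.float64(256.29), 247)]
240 [None, (np.float64(256.46), 210)]
241 [None, (np.float64(255.62), 47)]
[256.06403197 237.72584369]
-0.0445 [255.89 235.77] [255.08 235.84]
-0.035 [255.55 231.96] [254.74 232.03]
-0.03 [255.37 229.95] [254.56 230.03]
```

Overshoot is about 1.8 mm, and both views agree. I'll regrip and move it back.

Request:
jog_arm --plan '[{"jaw": 4.5,"x": 0,"y": 6,"z": 0,"ax": 0,"ay": 0,"az": 0},{"jaw": 4.5,"x": 0,"y": 12,"z": 0,"ax": 0,"ay": 0,"az": 0},{"jaw": 4.5,"x": 0,"y": 12,"z": 0,"ax": 0,"ay": 0,"az": 0},{"jaw": 4.5,"x": 0,"y": 12,"z": 3,"ax": 0,"ay": 0,"az": 0},{"jaw": 4.5,"x": 0,"y": 12,"z": 6,"ax": 0,"ay": 0,"az": 0},{"jaw": 4.5,"x": 0,"y": 12,"z": 8,"ax": 0,"ay": 0,"az": 0},{"jaw": 4.5,"x": 0,"y": 12,"z": 9,"ax": 0,"ay": 0,"az": 0},{"jaw": 4.5,"x": 0,"y": 12,"z": 9,"ax": 0,"ay": 0,"az": 0}]'

```text
time: 10.65
tool_pos: [0.5734, 0.0533, 0.0581]
tool_rot: [-0.015, 0.952, 0.048, 0.301]
ft_force: [0.1, -0.1, 0.0]
gripper_width: 0.0452
gripper_force: 0.0
```

Request:
jog_arm --plan '[{"jaw": 2.5,"x": 0,"y": 0,"z": 0,"ax": 0,"ay": 0,"az": 0},{"jaw": 1,"x": 0,"y": 0,"z": 0,"ax": 0,"ay": 0,"az": 0},{"jaw": 1,"x": 0,"y": 0,"z": 0,"ax": 0,"ay": 0,"az": 0},{"jaw": 1,"x": 0,"y": 0,"z": 0,"ax": 0,"ay": 0,"az": 0},{"jaw": 1,"x": 0,"y": 0,"z": 0,"ax": 0,"ay": 0,"az": 0}]' --force 15

```text
time: 11.28
tool_pos: [0.5735, 0.0529, 0.0589]
tool_rot: [-0.015, 0.952, 0.048, 0.301]
ft_force: [-1.8, -1.7, 3.7]
gripper_width: 0.0161
gripper_force: 15.0
```

```bash
python3 - <<'E'
from h import *
s=telemetry.read_state();print(s['tool_pos'],s['gripper_width'])
print("station dy from released pose mm",1000*(s['tool_pos']-[.5739,.0524,.0589])@np.array([-np.sin(YAW),np.cos(YAW),0]))
E
```

```text
[0.57348442 0.05294994 0.05885217] 0.0160512020125926
station dy from released pose mm 0.5887851032924629
```

Request:
jog_arm --plan '[{"jaw": 1,"x": 0,"y": -0.1,"z": 0,"ax": 0,"ay": 0,"az": 0},{"jaw": 1,"x": 0,"y": -0.16,"z": 0,"ax": 0,"ay": 0,"az": 0},{"jaw": 1,"x": 0,"y": -0.16,"z": 0,"ax": 0,"ay": 0,"az": 0},{"jaw": 1,"x": 0,"y": -0.16,"z": 0,"ax": 0,"ay": 0,"az": 0}]'

```text
time: 11.78
tool_pos: [0.5733, 0.0545, 0.0588]
tool_rot: [-0.015, 0.952, 0.048, 0.301]
ft_force: [-2.7, -3.2, 5.1]
gripper_width: 0.0159
gripper_force: 15.0
```

```bash
python3 - <<'E'
from h import *
s=telemetry.read_state()
print("station dy from released pose mm",1000*(s['tool_pos']-[.5739,.0524,.0589])@np.array([-np.sin(YAW),np.cos(YAW),0]))
E
```

```text
station dy from released pose mm 2.1366199769126393
```

Request:
jog_arm --plan '[{"jaw": 3,"x": 0,"y": 0,"z": 0,"ax": 0,"ay": 0,"az": 0},{"jaw": 4.5,"x": 0,"y": 0,"z": 0,"ax": 0,"ay": 0,"az": 0},{"jaw": 4.5,"x": 0,"y": 0,"z": 0,"ax": 0,"ay": 0,"az": 0},{"jaw": 4.5,"x": 0,"y": 0,"z": -3,"ax": 0,"ay": 0,"az": 0},{"jaw": 4.5,"x": 0,"y": 0,"z": -6,"ax": 0,"ay": 0,"az": 0},{"jaw": 4.5,"x": 0,"y": 0,"z": -9,"ax": 0,"ay": 0,"az": 0},{"jaw": 4.5,"x": 0,"y": -6,"z": -9,"ax": 0,"ay": 0,"az": 0},{"jaw": 4.5,"x": 0,"y": -12,"z": -9,"ax": 0,"ay": 0,"az": 0},{"jaw": 4.5,"x": 0,"y": -12,"z": -9,"ax": 0,"ay": 0,"az": 0},{"jaw": 4.5,"x": 0,"y": -12,"z": -9,"ax": 0,"ay": 0,"az": 0}]'

```text
time: 13.02
tool_pos: [0.509, 0.1713, 0.132]
tool_rot: [-0.015, 0.952, 0.05, 0.301]
ft_force: [-0.3, -0.6, 0.2]
gripper_width: 0.045
gripper_force: 0.0
```

```bash
cat > chk.py <<'E'
from h import *
c=viewer.camera("top"); a=np.mean([viewer.camera("top")["pixels"].astype(float) for _ in range(8)],0)[220:250,230:270]
gr=np.clip(a[...,1]-np.maximum(a[...,0],a[...,2])-15,0,None); rd=np.clip(a[...,0]-np.maximum(a[...,1],a[...,2])-20,0,None)
V,U=np.mgrid[220:250,230:270]; rd[:7]=0; gr[:16]=0; gr[21:]=0
cen=lambda w:np.array([(w*U).sum(),(w*V).sum()])/w.sum()
g,r=cen(gr),cen(rd); G0=proj(c,st2w([-.049,-.059,.025]))[0]
e=[proj(c,st2w([x,-.059,.0275]))[0]-G0+g for x in(-.0445,-.03)]
ex=np.interp(r[1],[e[1][1],e[0][1]],[e[1][0],e[0][0]])
print(g,r,"offset mm to -y:",(r[0]-ex)/.405)
E
python3 chk.py; python3 - <<'E'
from h import *
s=telemetry.read_state();t=ori(35)
# carriage q=-.0590: pad at st y -.104
rows([(st2w([-.045,-.104,.15]),t),(st2w([-.012,-.104,.115]),t),(st2w([-.012,-.104,.10]),t),(st2w([-.016,-.104,.066]),t)],)
E
```

```text
[256.1991991  237.91159257] [255.45202339 230.62191906] offset mm to -y: -0.2438343750596956
xyz [ 0.94 21.02 -1.52] a [ 0.1 -0.1 -0. ]
xyz [ 1.63 21.01  3.24] a [ 0.1 -0.1 -0. ]
xyz [ 0.77 21.01  4.47] a [ 0.1 -0.1 -0. ]
xyz [-1.51 21.01  7.02] a [ 0.1 -0.1 -0. ]
```

Pointer is within 0.25 mm of the middle. Next is the press, at 40° tilt for lamp clearance.

```bash
python3 - <<'E'
from kin import *
s=telemetry.read_state();t=ori(40); W=[st2w(p) for p in([-.06,-.104,.15],[-.008,-.104,.112],[-.012,-.104,.070])]
rows([(w,t) for w in W]); q=s['joint_pos']
for w in W: b=ik(w,t,q); q=b.x; print(q.round(2),np.abs(b.fun).max().round(4))
E
```

```text
xyz [-0.29 21.02 -2.38] a [ 0.1  4.9 -0. ]
xyz [ 1.79 21.01  3.72] a [ 0.1  4.9 -0. ]
xyz [-0.95 21.01  6.93] a [ 0.1  4.9 -0. ]
[-0.54  0.5   2.3   2.1   0.46 -1.1 ] 0.0
[-0.45  0.62  2.2   2.25  0.45 -1.17] 0.0
[-0.46  0.74  2.22  2.43  0.55 -1.38] 0.0
```

Request:
jog_arm --plan '[{"jaw": 2,"x": -0.3,"y": 5,"z": -2.4,"ax": 0.1,"ay": 4.9,"az": 0},{"jaw": 0,"x": -0.3,"y": 10,"z": -2.4,"ax": 0.1,"ay": 4.9,"az": 0},{"jaw": 0,"x": -0.3,"y": 15,"z": -2.4,"ax": 0.1,"ay": 4.9,"az": 0},{"jaw": 0,"x": -0.3,"y": 21,"z": -2.4,"ax": 0.1,"ay": 4.9,"az": 0},{"jaw": 0,"x": -0.3,"y": 21,"z": -2.4,"ax": 0.1,"ay": 4.9,"az": 0},{"jaw": 0,"x": -0.3,"y": 21,"z": -2.4,"ax": 0.1,"ay": 4.9,"az": 0},{"jaw": 0,"x": -0.3,"y": 21,"z": -2.4,"ax": 0.1,"ay": 4.9,"az": 0}]'

```text
time: 14.35
tool_pos: [0.514, -0.0397, 0.15]
tool_rot: [-0.018, 0.939, 0.049, 0.341]
ft_force: [0.2, -0.1, 0.2]
gripper_width: 0.0002
gripper_force: 0.0
```

```bash
python3 - <<'E'
from kin import *
t=ori(40); rows([(st2w(p),t) for p in([-.06,-.104,.15],[-.008,-.104,.112],[-.008,-.104,.10],[-.012,-.104,.085],[-.012,-.104,.075],[-.012,-.104,.070])])
f=lambda i,w,h:cv2.resize(i,(w,h),interpolation=cv2.INTER_CUBIC)
a=viewer.camera("top")["pixels"][165:300,140:320,::-1];b=viewer.camera("side")["pixels"][200:320,185:345,::-1]
cv2.imwrite("pics/p5.png",np.hstack([f(a,400,300),f(b,400,300)]))
E
```

```text
xyz [0.04 0.32 0.04] a [-0.2  0.1  0.1]
xyz [1.6  0.34 6.29] a [-0.2  0.1  0.1]
xyz [0.83 0.34 7.21] a [-0.2  0.1  0.1]
xyz [-0.44  0.34  8.1 ] a [-0.2  0.1  0.1]
xyz [-1.09  0.35  8.87] a [-0.2  0.1  0.1]
xyz [-1.41  0.35  9.25] a [-0.2  0.1  0.1]
```

View pics/p5.png

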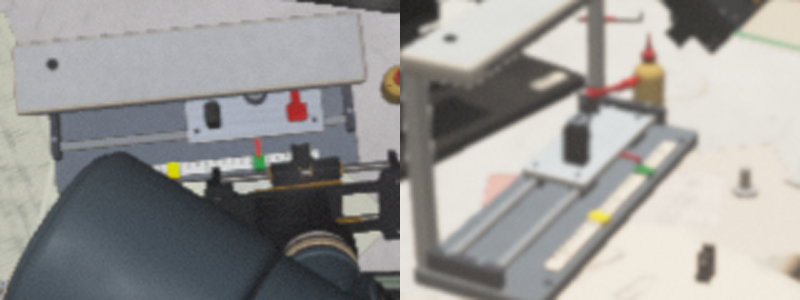

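Top: pad at (296,112), closed fingertip at (302,150), lined up along station x; pointer (258,145) on green (259,162). Side: gripper clear. Approach and press.

Request:
jog_arm --plan '[{"jaw": 0,"x": 0.8,"y": 0.3,"z": 3.2,"ax": 0,"ay": 0,"az": 0},{"jaw": 0,"x": 1.6,"y": 0.3,"z": 6.3,"ax": 0,"ay": 0,"az": 0},{"jaw": 0,"x": 1.6,"y": 0.3,"z": 6.3,"ax": 0,"ay": 0,"az": 0},{"jaw": 0,"x": 0.8,"y": 0.3,"z": 7.2,"ax": 0,"ay": 0,"az": 0},{"jaw": 0,"x": 0.2,"y": 0.3,"z": 7.65,"ax": 0,"ay": 0,"az": 0},{"jaw": 0,"x": -0.4,"y": 0.3,"z": 8.1,"ax": 0,"ay": 0,"az": 0},{"jaw": 0,"x": -0.4,"y": 0.3,"z": 8.1,"ax": 0,"ay": 0,"az": 0}]'

```text
time: 15.32
tool_pos: [0.5625, -0.0383, 0.0856]
tool_rot: [-0.018, 0.939, 0.048, 0.341]
ft_force: [-0.1, -0.6, 0.1]
gripper_width: 0.0006
gripper_force: 0.1
```

```bash
python3 - <<'E'
from h import *
t=ori(40); print(telemetry.read_state()['ft_force']);rows([(st2w(p),t) for p in([-.012,-.104,.078],[-.012,-.104,.074],[-.012,-.104,.070])])
E
```

```text
[-0.05609791 -0.5980375   0.07737873]
xyz [-0.47 -0.03  0.59] a [-0.2  0.1  0.1]
xyz [-0.73 -0.03  0.9 ] a [-0.2  0.1  0.1]
xyz [-0.99 -0.03  1.21] a [-0.2  0.1  0.1]
```

```bash
python3 - <<'E'
from h import *
a0=cv2.imread("pics/side0.png"); S=viewer.camera("side"); b=S["pixels"][...,::-1]
for n,i,sl in(("init",a0,(slice(225,260),slice(245,285))),("now",b,(slice(225,260),slice(245,290)))):
    w=i[sl].astype(int); m=(w[...,2]-np.maximum(w[...,0],w[...,1]))>60
    v,u=np.nonzero(m); print(n,[(vv+225,u[v==vv].min()+245,u[v==vv].max()+245) for vv in sorted(set(v))])
for nm,P in(("padup",[-.009,-.104,.091]),("paddn",[-.016,-.104,.062]),("hinge",[.034,-.104,.066]),("padup0",[-.009,-.0605,.091])): print(nm,proj(S,st2w(P))[0].round(1))
print("tcp",proj(S,telemetry.read_state()["tool_pos"]))
E
```

```text
init [(np.int64(238), np.int64(267), np.int64(271)), (np.int64(239), np.int64(265), np.int64(271)), (np.int64(240), np.int64(263), np.int64(271)), (np.int64(241), np.int64(261), np.int64(269)), (np.int64(242), np.int64(259), np.int64(265)), (np.int64(243), np.int64(252), np.int64(259)), (np.int64(244), np.int64(252), np.int64(255)), (np.int64(245), np.int64(253), np.int64(254))]
now [(np.int64(235), np.int64(260), np.int64(261)), (np.int64(236), np.int64(260), np.int64(263)), (np.int64(237), np.int64(260), np.int64(282)), (np.int64(238), np.int64(261), np.int64(282)), (np.int64(239), np.int64(262), np.int64(282)), (np.int64(240), np.int64(270), np.int64(281)), (np.int64(241), np.int64(273), np.int64(280))]
padup [275.4 232.7]
paddn [277.9 243.6]
hinge [260.4 238.3]
padup0 [267.4 239.5]
tcp [[276.58985041 234.69026132]]
```

The lever is being pressed: its pad is at about row 239, with up at 233 and down at 244. Continue down gently.

Request:
jog_arm --plan '[{"jaw": 0,"x": -0.25,"y": 0,"z": 0.3,"ax": 0,"ay": 0,"az": 0},{"jaw": 0,"x": -0.5,"y": 0,"z": 0.6,"ax": 0,"ay": 0,"az": 0},{"jaw": 0,"x": -0.75,"y": 0,"z": 0.9,"ax": 0,"ay": 0,"az": 0}]'

```text
time: 15.75
tool_pos: [0.5635, -0.0394, 0.0736]
tool_rot: [-0.018, 0.939, 0.048, 0.341]
ft_force: [-1.5, 0.5, 2.2]
gripper_width: 0.0009
gripper_force: 1.1
```

Request:
jog_arm --plan '[{"jaw": 0,"x": -0.13,"y": 0,"z": 0.15,"ax": 0,"ay": 0,"az": 0},{"jaw": 0,"x": -0.26,"y": 0,"z": 0.3,"ax": 0,"ay": 0,"az": 0}]'

```text
time: 16.0
tool_pos: [0.5636, -0.0393, 0.0705]
tool_rot: [-0.018, 0.938, 0.047, 0.342]
ft_force: [-8.5, -0.4, 15.9]
gripper_width: 0.0001
gripper_force: 8.1
```

Request:
jog_arm --plan '[{"jaw": 0,"x": -0.06,"y": 0,"z": 0.08,"ax": 0,"ay": 0,"az": 0},{"jaw": 0,"x": -0.06,"y": 0,"z": 0.08,"ax": 0,"ay": 0,"az": 0}]'

```text
time: 16.25
tool_pos: [0.5636, -0.0393, 0.0704]
tool_rot: [-0.018, 0.938, 0.047, 0.343]
ft_force: [-7.4, -1.4, 15.1]
gripper_width: 0.0005
gripper_force: 7.7
```

Request:
jog_arm --plan '[{"jaw": 0,"x": 0.3,"y": 0,"z": -2,"ax": 0,"ay": 0,"az": 0},{"jaw": 0,"x": 0,"y": 0,"z": -5,"ax": 0,"ay": 0,"az": 0},{"jaw": 0,"x": 0,"y": 0,"z": -10,"ax": 0,"ay": 0,"az": 0},{"jaw": 0,"x": 0,"y": 0,"z": -12,"ax": 0,"ay": 0,"az": 0},{"jaw": 0,"x": 0,"y": 0,"z": -12,"ax": 0,"ay": 0,"az": 0}]'

```text
time: 16.88
tool_pos: [0.487, -0.0481, 0.1618]
tool_rot: [-0.017, 0.938, 0.047, 0.342]
ft_force: [0.4, -0.3, 0.2]
gripper_width: 0.0006
gripper_force: 0.0
```

```bash
python3 chk.py; python3 - <<'E'
from h import *
S=viewer.camera("side"); b=S["pixels"][...,::-1]
w=b[225:260,245:290].astype(int); m=(w[...,2]-np.maximum(w[...,0],w[...,1]))>60
v,u=np.nonzero(m); print([(int(vv+225),int(u[v==vv].min()+245),int(u[v==vv].max()+245)) for vv in sorted(set(v))])
f=lambda i,w,h:cv2.resize(i,(w,h),interpolation=cv2.INTER_CUBIC)
a=viewer.camera("top")["pixels"][195:270,210:310,::-1]
cv2.imwrite("pics/p6.png",np.hstack([f(a,400,300),f(b[200:320,185:345],400,300)]))
E
```

```text
[256.20113614 237.92624687] [255.45527573 230.63189318] offset mm to -y: -0.23956147300700537
[(235, 261, 261), (236, 260, 262), (237, 260, 264), (238, 261, 266), (239, 261, 269), (240, 262, 278), (241, 266, 281), (242, 270, 282), (243, 272, 282), (244, 273, 282), (245, 276, 280)]
```

View pics/p6.png

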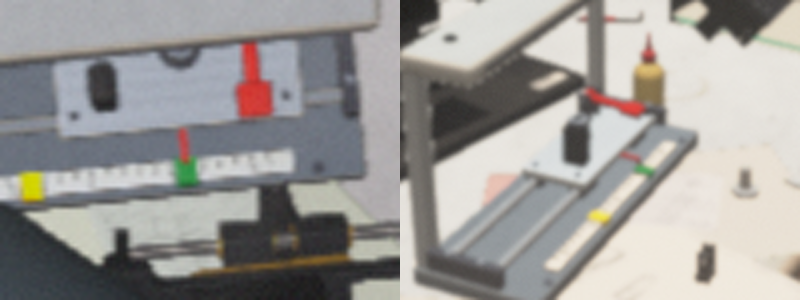

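The lever's pad is at about side pixel (278,243), matching the predicted fully-down position (277.9,243.6). The pointer at top crop (184,145) is on green, 0.24 mm from the middle. Loose items haven't moved and the gripper is clear.

```bash
python3 -c "
from bench import workorder
print(workorder.job_done())"
```

```text
the job is handed in; nothing more can be done
None
```

The job is handed in: by the camera check the pointer is about 0.2 mm from the middle of the green marker. The grip is released, the red lever is fully down and the loose things are where they were.

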